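# Free the ink can from the bench mixer's left-hand clamp nut

## Robot

A 6-joint arm with a two-finger parallel gripper is mounted at the origin on the work surface. World frame = base frame: x ahead of the robot, y to its left, z up, the work surface at z = 0. Lengths are in m, angles in degrees, forces in N, time in s.
With the tool pointing down it reaches from about 0.375 to 0.75 m from the base axis. Payload 9 kg.
Tool frame: the origin (TCP) lies between the finger pads; the fingertips stand 14 mm ahead of it and the grasp point (between the pads) lies 5 mm behind it (tip_reach is the distance from the TCP to the fingertips, in m); z points along the fingers, y is the line along which they close (so a half turn about z gives the same grasp; the last joint's range is limited). The gripper opens to 85 mm and grips with 20 to 120 N. Pads are 22 mm wide; open, the fingers measure 114 mm over their backs; the gripper's body (76 mm by 85 mm) begins 54 mm behind the grasp point. The pads swing forward as they close: fully open they stand 13 mm farther back than shut.
Start: joints at [-78.593, 5.964, 5.575, 89.605, 0, 77.527], TCP at [0.243, -0.549, 0.245] pointing down, gripper open.
Joint ranges: [-171.21, 171.21], [-48.23, 106.86], [-62.78, 66.21], [-105.2, 120.99], [-86.42, 89.51], [-180, 180]. Speed limits (degrees/s): [127.2, 127.2, 147.25, 180, 180, 180].

## Interface

Orientations are given as a 3x3 rotation matrix whose columns are the frame's x, y, z axes.
In Python, from cell import read_state, grab_frame, calibration, sign_off, tip_reach gives the robot as it stands.
- The arm moves only by the tool move_arm, never from a script. Its argument "targets" is a list of rows, each a list of 6 numbers: the shift along the world's x, y, z in mm, then the turn, a rotation vector about the world's x, y, z in degrees. A call has 1 to 12 rows; each row shifts and turns the commanded pose from where the row before left it; what a row does not reach is not made up. A row lasts 1/12 s, in which the tool goes at most 41.7 mm and 7.16 degrees, less where a joint would pass 70% of its speed; a pose out of reach is approached as far as the arm can. A call with a gripper value outside its range is refused whole. "jaw" is the closure, from 0 (fully open) to 1 (shut), set as the call begins (left out, the last holds). The fingers move at their own pace and stop on an object; the grip force is fixed at half the most. Time passes only in rows, so rows that do not move let the fingers close. It gives the time, the measured TCP pose, the force, the opening and the grip force at its end, in the units of the state.
- read_state(): the state, without advancing time (a new reading comes with each control period).
- grab_frame(name): name is "side" or "top" or "wrist"; returns (picture, depth): 420x560x3 uint8, red, green, blue; 420x560 float32, m along the optical axis (not along the pixel's ray), 0 where there is no reading.
- calibration(name): a dict with "fovy" (degrees; the focal length in pixels is half the picture's height over the tangent of half this angle, whatever the lens; pixels are square), "cx", "cy" (the principal point, pixels), "pose" (4x4, takes a point from camera to world coordinates). Camera axes: x right, y up, looking along -z (the intrinsics and any distortion apply to the point x, -y, -z); pixel columns grow to the right and rows downward; lengths in m; the calibration is good to about 2 mm. A picture is of the moment at which its call begins: read the wrist's pose just before it. calibration takes no time and is no camera call; for the wrist camera it gives the pose at the moment of the call.
- sign_off(): hands the job in; it is judged then, once.
The state is a dict: "time_s": time; "q": joint angles; "qvel": joint speeds; "joint_efforts": joint torques, N m; "eef_pos": TCP position; "eef_rot": TCP orientation; "force": force on the tool from outside, world axes, zero at the start; "moment": the same for the moment, N m; "width": finger opening in m; "grip_force": force on a finger pad.
Only numpy, scipy, OpenCV 4.12 (cv2) and the standard library are available. Lean on these libraries where they do the work, as an engineer would, in place of code of your own. Each camera call takes 0.05 s, during which the arm holds its last target. There are 200 camera calls.

## Task

Unload the ink mixer: its red T-handled clamp nut has a left-hand thread, so loosen it by turning it clockwise as seen from above, feeling that it gives and never forcing it tighter, until its brass collar stands clear above the lips of the clamp bar. Then swing the bar wide open, to about a right angle, lift out the orange ink can, and set it down gently, upright and wholly on the round cork mat. Keep the can upright and leave the other things on the table where they stand.

Things in the scene. Friction and masses are not known exactly. Their poses are not given: they have to be found in the camera images.
- mixer: Fixed bench ink mixer: green base 130 (x) by 260 (y) by 24 mm. Origin on the table under the can seat's axis. Seat: black cup, floor 28 mm up, rim 40 mm up, inner diameter 68. In this frame the stud post is at x 0, y +95 mm (24 mm across to 125 mm up, then a 10 mm threaded stud up to 205) and the clamp bar's pivot post at x 0, y -80 mm (26 mm across, 143 high)
- nut (a joint): Angle of the red nut (rad): grows turning clockwise from above, which LOOSENS it (left-hand). 0 = tight; starts 0 to 0.2; rises 4 mm per rad. Its collar clears the lips at 1.75 rad; well clear from 2.2; captive, springy stop at 3.2. Clockwise: steady 0.2 N m friction, stays where left. Anticlockwise past 0 it binds, stiffening to newton metres within 0.15 rad; forced below -0.15 it is spoiled
- nut_grip (a point): Centre of the nut's red T-handle, on the stud axis: bar 76 mm long (this frame's x), 16 wide (y), 26 high (z), underside 157 mm above the table at nut angle 0; turns and rises with the nut. Below it a brass collar 24 mm across, 20 high; the clamp bar under that has its top at 136 mm, two lips to 144 mm
- bar (a joint): Angle (rad) of the aluminium clamp bar about its upright pivot: 0 = closed over the can, grows to 1.7 as the free end swings towards the mixer's +x side (clockwise from above). Stays where left, 0.2 N m friction. Locked by the nut's collar until that clears the lips. Bar 24 mm wide (44 at the slotted end), 126 to 136 mm above the table, reaching 196 mm from the pivot
- bar_handle (a point): Point on the axis of the black upright round handle on the clamp bar, 18 mm diameter, from 136 to 182 mm above the table; this point is 162 mm above the table, 80 mm from the pivot axis (above the can when closed). Its frame turns with the bar, y pointing from the pivot along the bar
- ink_can: The ink can to unload: steel with an orange label, closed, 60 mm diameter, 95 mm high, 0.3 to 0.65 kg. Origin at the centre of its underside, z along its axis. Starts in the mixer's seat, its top 3 mm under the bar
- cork_mat: Round cork mat fixed on the table, 100 mm diameter, 5 mm thick. Origin at the centre of its underside (on the table)
- blue_can: Bystander: can like the ink can but with a blue label, 60 mm diameter, 95 mm high, standing by the mixer. Origin at the centre of its underside
- bottle: Bystander: white bottle with a yellow label and blue cap, 56 mm diameter, 180 mm high, standing by the mixer. Origin at the centre of its underside
- jar: Bystander: amber jar with black lid, 56 mm diameter, 100 mm high, standing by the cork mat, across it from the brayer. Origin at the centre of its underside
- brayer: Bystander: hand ink roller lying by the cork mat, 170 mm long, 106 mm wide, 36 mm high. Origin on the table at the front end of its handle; the rubber roll is at +x, the handle at -x
Not all that is in view belongs to the job. Several things have the shape of the cork_mat; the one meant has the colours described above.

How it is judged (in metres and radians):
On the way, in this order (a step that is already met when the one before it is completed fails the run):
1. the nut is loosened clockwise past 1.7 rad, the bar still closed (value of joint nut above 1.7 rad and value of joint bar below 0.15 rad), for 0.1 s.
2. the bar is swung open past 1.2 rad, the can still in its seat (value of joint bar above 1.2 rad and horizontal distance between ink_can and mixer below 0.01 m and height (world z) of ink_can below 0.04 m), for 0.1 s.
3. the can is lifted clear of the seat (height (world z) of ink_can above 0.06 m), for 0.1 s.
At the end, for the whole second after the job is handed in: The orange can stands upright (within 0.08 rad), at rest and released, on the cork mat with its axis within 20 mm of the mat's centre; the clamp bar is still open (past 1.15 rad) and the nut still loosened (past 1.6 rad) (horizontal distance between ink_can and cork_mat below 0.02 m and height (world z) of ink_can between 0.002 and 0.008 m and angle between ink_can's own z axis and vertical below 0.08 rad and linear speed of ink_can below 0.02 m/s and value of joint bar above 1.15 rad and value of joint nut above 1.6 rad); the robot touches nothing.
It fails at once if the nut is forced tighter (below -0.15 rad) (value of joint nut below -0.15 rad).
It fails at once if the ink can is tipped by more than 0.4 rad (angle between ink_can's own z axis and vertical above 0.4 rad).
It fails at once if the ink can is banged down on the mat (over 60 N) (contact force between ink_can and cork_mat above 60 N).
It fails at once if a bystander is shifted by more than 25 mm or tipped (distance of any of blue_can, bottle, jar, brayer from where it was at the start of the episode above 0.025 m or angle between any of blue_can, bottle, jar's own z axis and vertical above 0.3 rad).
It also fails if it takes over 72 s, if anything falls off the work surface, if the arm or the gripper's body presses on something with over 40 N, if the wrist force passes 120 N, or if a joint passes its speed limit or range.

## Working session

There is one attempt and no reset: what is moved stays moved. The work goes in short steps, Python scripts to look and compute and a tool call to move; the robot and the scene stay as the last step left them, time stands still between calls to the robot, and variables do not carry over. Pictures are saved under pics/ and viewed, at most 10 in all, crops included, and the job is handed in when it is done.

Besides the shell and the picture viewer there is one more tool, called after ">>>" as name(argument=value, ...), one argument or row to a line, values as JSON. move_arm: Moves the arm, as the interface text tells. Its arguments: {"type":"object","properties":{"targets":{"type":"array"},"jaw":{"type":"number"}},"required":["targets"]}

```bash
mkdir -p pics; ls; cat > h.py <<'E'
import numpy as np, cv2
from cell import read_state, grab_frame, calibration, sign_off, tip_reach
def cloud(d,c):
    h,w=d.shape; f=h/2/np.tan(np.radians(c["fovy"])/2)
    u,v=np.meshgrid(np.arange(w),np.arange(h))
    p=np.stack([(u-c["cx"])/f*d,-(v-c["cy"])/f*d,-d],-1)
    T=np.array(c["pose"]); return p@T[:3,:3].T+T[:3,3]
def shot(n,fn=None):
    c=calibration(n); im,d=grab_frame(n)
    if fn: cv2.imwrite("pics/"+fn,im[...,::-1])
    return im,d,c,cloud(d,c)
E
python3 - <<'E'
from h import *
s=read_state(); print(s)
for n in ("top","side"):
    im,d,c,P=shot(n,n+"0.png"); print(n,{k:v for k,v in c.items()}, (d>0).mean())
    np.savez(n+"0.npz",im=im,d=d,P=P)
print(tip_reach)
E
```

```text
pics
{'time_s': 0.0, 'q': array([-7.85909896e+01,  5.99826043e+00,  5.52730864e+00,  8.96049211e+01,
       -1.42477587e-03,  7.75276998e+01]), 'qvel': array([-0.01620576, -0.02675185,  0.07926526,  0.03790589, -0.06136972,
        0.0440833 ]), 'joint_efforts': array([ 3.39013386e-03, -5.56934667e+01,  5.03644681e+01,  1.68282876e-02,
       -2.14684892e-04, -1.29252828e-05]), 'eef_pos': array([ 0.24285352, -0.54830964,  0.24452837]), 'eef_rot': array([[ 9.14386092e-01,  4.04843171e-01, -2.86324018e-04],
       [ 4.04843188e-01, -9.14385215e-01,  1.29314652e-03],
       [ 2.61711091e-04, -1.29835152e-03, -9.99999123e-01]]), 'force': array([ 0.31163922, -0.52053017,  1.38563263]), 'moment': array([0.04405133, 0.01497229, 0.00173166]), 'grip_force': 0.0, 'width': 0.08568696877059331}
top {'fovy': 46.641543483605744, 'cx': 278.4492543069371, 'cy': 210.28382133001026, 'pose': array([[ 0.01797753,  0.98879099, -0.14822007,  0.39787543],
       [-0.99975964,  0.01963808,  0.00974729, -0.03922205],
       [ 0.01254879,  0.14800921,  0.98890637,  1.1057799 ],
       [ 0.        ,  0.        ,  0.        ,  1.        ]])} 0.9961777210884354
side {'fovy': 53.72728691808869, 'cx': 285.2102450386188, 'cy': 197.00448958090917, 'pose': array([[-0.96713443,  0.18735632, -0.17189706,  0.38379613],
       [-0.25361977, -0.66267163,  0.70465831,  0.65210444],
       [ 0.01811089,  0.7250958 ,  0.68840981,  0.8204306 ],
       [ 0.        ,  0.        ,  0.        ,  1.        ]])} 0.9959353741496598
0.014
```

View pics/top0.png

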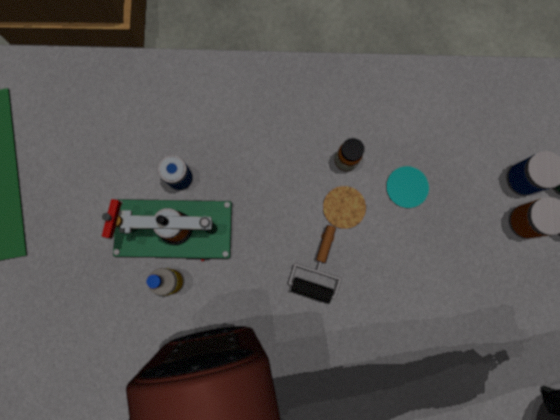

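View pics/side0.png

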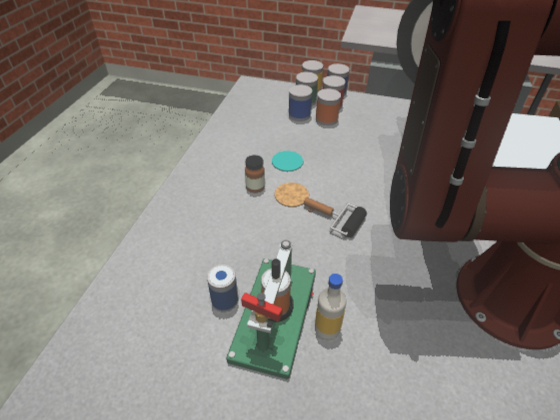

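The top view shows the mixer at about (172,229), with its red nut at (111,219), black handle at (162,219) and pivot at (208,223). The blue can is at (175,172), the bottle at (163,282), the jar at (350,153) and the brayer at (317,265). Two discs have the mat's shape: a brown-orange cork one at (345,207) and a teal one at (407,187). The cork-coloured disc between the jar and the brayer fits the description. I'll confirm it in a crop and measure.

```bash
python3 - <<'E'
from h import *
z=np.load("top0.npz"); im,P=z["im"],z["P"]; hsv=cv2.cvtColor(im,cv2.COLOR_RGB2HSV)
cv2.imwrite("pics/crop.png",cv2.resize(im[130:320,290:450,::-1],None,fx=3,fy=3,interpolation=cv2.INTER_CUBIC))
X,Y,Z=P[...,0],P[...,1],P[...,2]; H,S,V=[hsv[...,i].astype(int) for i in range(3)]
u,v=np.meshgrid(np.arange(560),np.arange(420))
def box(a,b,c,d): return (u>a)&(u<b)&(v>c)&(v<d)
def rep(n,m):
    p=P[m].astype(np.float32); r=cv2.minAreaRect(p[:,:2]*1000); print(n,len(p),"mean",p.mean(0).round(4),"rect",np.round(r[0],1),np.round(r[1],1),round(r[2],1),"z",np.percentile(p[:,2],[5,50,95]).round(4))
rep("base",box(100,240,190,265)&(abs(H-75)<20)&(S>100)&(abs(Z-.024)<.008))
rep("nut",box(90,130,190,245)&((H<8)|(H>172))&(S>130)&(Z>.16))
rep("baralu",box(118,215,205,240)&(abs(Z-.137)<.012)&(S<60))
rep("handle",box(140,180,200,240)&(Z>.165))
m=box(315,375,180,235)&(H>8)&(H<25)&(S>90)&(Z<.012); rep("cork",m)
rep("blue",box(150,200,150,195)&(abs(Z-.095)<.008))
rep("bottle",box(140,190,260,300)&(Z>.165))
rep("jar",box(335,370,130,180)&(abs(Z-.1)<.008))
rep("brayer",box(280,345,220,310)&(Z>.012))
z=np.load("side0.npz"); im,P=z["im"],z["P"]; hsv=cv2.cvtColor(im,cv2.COLOR_RGB2HSV);H,S,V=[hsv[...,i].astype(int) for i in range(3)];Z=P[...,2]
rep("s nut",box(230,290,280,330)&((H<8)|(H>172))&(S>130)&(Z>.15))
rep("s base",box(220,330,240,380)&(abs(H-75)<20)&(S>100)&(abs(Z-.024)<.008))
rep("s handle",box(260,290,250,280)&(Z>.165))
rep("s cork",box(270,312,180,210)&(H>8)&(H<25)&(S>90)&(Z<.012))
E
```

```text
base 3949 mean [0.5083 0.1747 0.0233] rect [515.2 185.3] [255.6 126.3] 89.6 z [0.0199 0.0232 0.0267]
nut 368 mean [0.5125 0.2662 0.1932] rect [475.5 116.9] [340.9  73.1] 75.7 z [0.1704 0.182  0.1861]
baralu 1146 mean [0.5145 0.1829 0.1358] rect [514.2 179.1] [ 52.6 186.6] 3.0 z [0.1313 0.1355 0.1432]
handle 86 mean [0.5064 0.1618 0.2441] rect [455.   74.9] [254.6  16.8] 59.6 z [0.1701 0.1809 1.1058]
cork 1405 mean [ 0.5737 -0.2001  0.0041] rect [ 566.4 -200.5] [112.3  97.8] 0.3 z [0.0006 0.0042 0.0075]
blue 624 mean [0.6338 0.1784 0.0947] rect [633.9 178.6] [58.5 58.5] 16.5 z [0.0911 0.0947 0.0978]
bottle 178 mean [0.3976 0.1691 0.241 ] rect [400.6  79.6] [ 24.3 237.3] 2.0 z [0.1728 0.1792 1.1058]
jar 421 mean [ 0.6841 -0.2049  0.0989] rect [ 685.2 -204.8] [48.9 47.8] 20.5 z [0.0956 0.099  0.1021]
brayer 1370 mean [ 0.4211 -0.1359  0.0407] rect [ 425.6 -147.3] [122.1 186.8] 47.6 z [0.018  0.0279 0.0364]
s nut 394 mean [0.5098 0.2786 0.1831] rect [438.5 444.2] [ 67.4 424.7] 23.8 z [0.169  0.1834 0.1858]<stdin>:8: RuntimeWarning: Mean of empty slice.
  ret = um.true_divide(
Traceback (most recent call last):
IndexError: index -1 is out of bounds for axis 0 with size 0
```

View pics/crop.png

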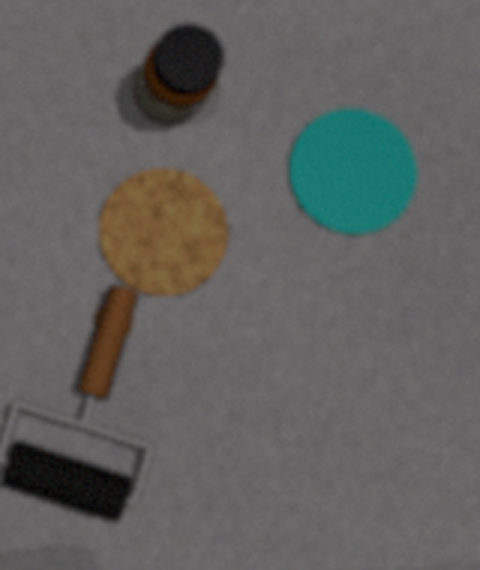

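The crop confirms it: the speckled cork disc, full-frame (345,207), lies between the jar and the brayer handle, so that is the mat. The teal disc at (407,187) is a decoy.

```bash
python3 - <<'E'
from h import *
u,v=np.meshgrid(np.arange(560),np.arange(420))
for n,bx in (("top",dict(nut=(95,125,190,245),base=(100,240,190,265),handle=(140,180,200,240),piv=(195,225,205,240),cork=(315,375,180,230),bottle=(140,190,260,300),jar=(335,370,130,180))),("side",dict(nut=(235,290,285,325),base=(220,330,240,380),handle=(260,290,250,285),piv=(275,300,232,260),cork=(272,312,180,210)))):
    z=np.load(n+"0.npz"); im,P,d=z["im"],z["P"],z["d"]; H,S,V=np.moveaxis(cv2.cvtColor(im,cv2.COLOR_RGB2HSV).astype(int),-1,0); Z=P[...,2]
    red=((H<8)|(H>172))&(S>130)
    M=dict(nut=red&(abs(Z-.183)<.006),base=(abs(H-75)<20)&(S>80)&(abs(Z-.024)<.008),handle=(abs(Z-.181)<.008)&(S<120),piv=(abs(Z-.143)<.006),cork=(H>8)&(H<25)&(S>90)&(Z<.012),bottle=(abs(Z-.178)<.008),jar=abs(Z-.1)<.006)
    for k,b in bx.items():
        m=M[k]&(d>0)&(u>b[0])&(u<b[1])&(v>b[2])&(v<b[3])
        if m.sum()<5: print(n,k,m.sum()); continue
        p=P[m]*1000; r=cv2.minAreaRect(p[:,:2].astype(np.float32))
        print(n,k,m.sum(),p.mean(0).round(1),"rect",[np.round(x,1) for x in r])
        if k=="nut":
            w,E=np.linalg.eigh(np.cov(p[:,:2].T)); print("   axis deg",np.degrees(np.arctan2(E[1,1],E[0,1])))
E
```

```text
top nut 296 [514.6 271.3 182.4] rect [array([515.2, 272.2]), array([15.8, 73.4]), np.float64(79.8)]
   axis deg 169.39194366145819
top base 4129 [509.  175.5  23.3] rect [array([514.9, 186.2]), array([258.3, 128.5]), np.float64(89.8)]
top handle 70 [515.2 177.4 180.8] rect [array([515.4, 177.2]), array([15.7, 16.6]), np.float64(3.6)]
top piv 127 [515.   98.8 141.8] rect [array([515.2, 101.3]), array([22. , 28.3]), np.float64(0.9)]
top cork 1403 [ 573.8 -200.1    4.1] rect [array([ 574.8, -200.4]), array([97.8, 95.5]), np.float64(89.9)]
top bottle 159 [397.5 184.5 178.9] rect [array([397.6, 184.6]), array([24.9, 25. ]), np.float64(66.0)]
top jar 412 [ 684.5 -204.9   99. ] rect [array([ 685.2, -204.8]), array([48.9, 47.8]), np.float64(20.5)]
side nut 333 [512.4 276.3 183.4] rect [array([514.9, 274.6]), array([16.3, 75.6]), np.float64(79.4)]
   axis deg 168.87547740809345
side base 2982 [502.6 211.8  24.3] rect [array([515., 188.]), array([128.3, 257.4]), np.float64(0.1)]
side handle 73 [513.7 181.1 180.5] rect [array([514.1, 179.2]), array([15.4, 17.4]), np.float64(15.8)]
side piv 127 [514.7 108.1 141.4] rect [array([514.2, 113.2]), array([24.7, 47.1]), np.float64(3.3)]
side cork 611 [ 574.4 -198.8    5.2] rect [array([ 571.8, -194.3]), array([ 95. , 110.9]), np.float64(15.2)]
```

>>> move_arm(
  targets=[
    [12,40,0,0,0,7],
    [12,40,0,0,0,7],
    [12,40,0,0,0,7],
    [12,40,0,0,0,7],
    [12,40,0,0,0,7],
    [12,40,0,0,0,7],
    [12,40,0,0,0,7],
    [12,40,0,0,0,7],
    [12,40,0,0,0,7],
    [12,40,0,0,0,7],
    [12,40,0,0,0,7],
    [12,40,0,0,0,7],
  ],
  jaw=0,
)

```text
time_s: 1.1
eef_pos: [0.3865, -0.0677, 0.2453]
eef_rot: [[-0.312, 0.95, 0.001], [0.95, 0.312, -0.0], [-0.0, 0.0, -1.0]]
force: [0.9, -0.3, 0.1]
width: 0.0853
grip_force: 0.0
```

>>> move_arm(
  targets=[
    [14,38,0,0,0,6.8],
    [14,38,0,0,0,6.8],
    [14,38,0,0,0,6.8],
    [14,38,0,0,0,6.8],
    [14,38,0,0,0,6.8],
    [14,38,0,0,0,6.8],
    [14,38,0,0,0,6.8],
    [14,38,0,0,0,6.8],
    [16,37,0,0,0,6.6],
    [0,0,0,0,0,0],
    [0,0,0,0,0,0],
  ],
)

```text
time_s: 2.02
eef_pos: [0.5142, 0.2727, 0.2434]
eef_rot: [[-0.982, 0.19, -0.003], [0.19, 0.982, -0.001], [0.003, -0.001, -1.0]]
force: [-0.7, 0.8, 0.7]
width: 0.0853
grip_force: 0.0
```

```bash
python3 - <<'E'
from h import *
s=read_state(); print(s["eef_pos"],s["q"].round(1),s["eef_rot"].round(3).tolist())
im,d,c,P=shot("wrist","w1.png"); H,S,V=np.moveaxis(cv2.cvtColor(im,cv2.COLOR_RGB2HSV).astype(int),-1,0); Z=P[...,2]
m=((H<8)|(H>172))&(S>130)&(abs(Z-.183)<.007)&(d>0); p=P[m]*1000
print(m.sum(),p.mean(0) if m.any() else 0,cv2.minAreaRect(p[:,:2].astype(np.float32)) if m.any() else 0)
E
```

```text
[0.51415566 0.27271714 0.24336962] [15.1  3.   2.3 89.5  0.  26. ] [[-0.982, 0.19, -0.003], [0.19, 0.982, -0.001], [0.003, -0.001, -1.0]]
1794 [508.65462292 275.83924309 183.48347836] ((515.616455078125, 274.2845153808594), (15.196222305297852, 74.52066040039062), 78.52648162841797)
```

View pics/w1.png

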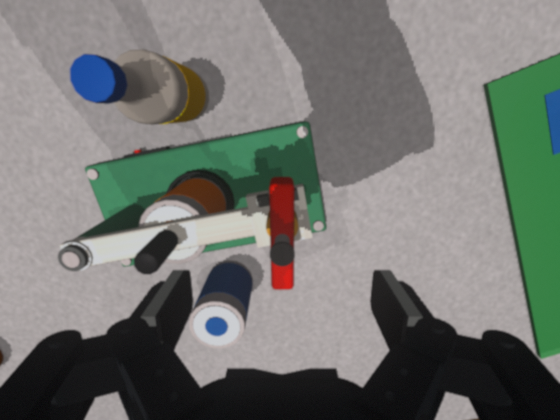

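The wrist picture shows the red nut at (283,235), centred between the fingers and lined up with them, and the stud is visible in its middle. Nothing obstructs the fingers, so I'll descend and grip.

>>> move_arm(
  targets=[
    [0.5,0.5,-20,0,0,0],
    [0.5,0.5,-20,0,0,0],
    [0,0,-20,0,0,0],
    [0,0,-17,0,0,0],
    [0,0,0,0,0,0],
    [0,0,0,0,0,0],
  ],
)

```text
time_s: 2.57
eef_pos: [0.515, 0.271, 0.1686]
eef_rot: [[-0.981, 0.195, -0.001], [0.195, 0.981, -0.0], [0.001, -0.0, -1.0]]
force: [-0.1, 0.5, 0.5]
width: 0.0853
grip_force: 0.0
```

>>> move_arm(
  targets=[
    [0,0,0,0,0,0],
    [0,0,0,0,0,0],
    [0,0,0,0,0,0],
    [0,0,0,0,0,0],
    [0,0,0,0,0,0],
    [0,0,0,0,0,0],
    [0,0,0,0,0,0],
    [0,0,0,0,0,0],
  ],
  jaw=1,
)

```text
time_s: 3.23
eef_pos: [0.516, 0.2728, 0.1693]
eef_rot: [[-0.981, 0.192, 0.001], [0.193, 0.981, 0.001], [-0.001, 0.002, -1.0]]
force: [-0.7, 2.4, 5.8]
width: 0.0187
grip_force: 58.5
```

>>> move_arm(
  targets=[
    [0,0,0.3,0,0,-4],
    [0,0,0.3,0,0,-4],
    [0,0,0.3,0,0,-4],
    [0,0,0,0,0,0],
  ],
)

```text
time_s: 3.57
eef_pos: [0.5148, 0.2732, 0.1695]
eef_rot: [[-0.919, 0.395, -0.001], [0.395, 0.919, 0.002], [0.002, 0.001, -1.0]]
force: [-4.7, 5.6, 3.2]
width: 0.0188
grip_force: 64.2
```

```bash
python3 -c "
from h import *
s=read_state(); print(s['eef_pos'],s['force'],s['moment'],s['q'][5],s['width'])"
```

```text
[0.51478695 0.27323725 0.1694764 ] [-4.66921947  5.6248467   3.21110955] [1.05218785 0.83182481 0.54693753] 38.31438395516854 0.018822197334430538
```

>>> move_arm(
  targets=[
    [0,0,0.4,0,0,-5.6],
    [0,0,0.4,0,0,-5.6],
    [0,0,0.4,0,0,-5.6],
    [0,0,0.4,0,0,-5.6],
    [0,0,0.4,0,0,-5.6],
    [0,0,0.4,0,0,-5.6],
    [0,0,0,0,0,0],
  ],
)

```text
time_s: 4.15
eef_pos: [0.5148, 0.2739, 0.1716]
eef_rot: [[-0.546, 0.838, -0.001], [0.838, 0.546, 0.003], [0.003, 0.001, -1.0]]
force: [-2.9, 8.0, 1.3]
width: 0.0186
grip_force: 71.9
```

```bash
python3 - <<'E'
from h import *
s=read_state(); print(s['eef_pos'],s['force'],s['moment'],s['q'][5],s['width'])
im,d,c,P=shot("side"); H,S,V=np.moveaxis(cv2.cvtColor(im,cv2.COLOR_RGB2HSV).astype(int),-1,0)
m=((H<8)|(H>172))&(S>130)&(d>0)&(abs(P[...,2]-.182)<.02)&(abs(P[...,0]-.515)<.05)&(abs(P[...,1]-.273)<.05); p=P[m]*1000
print(m.sum(),p.mean(0),np.percentile(p[:,2],[2,50,95]),cv2.minAreaRect(p[:,:2].astype(np.float32)))
E
```

```text
[0.51478454 0.27390643 0.1715816 ] [-2.9419621   7.96361241  1.34874747] [1.74637416 0.51489725 0.83161828] 71.99000629264397 0.018612744110257193
234 [499.68617932 292.22682604 183.23697113] [169.24373444 185.65004649 188.03066407] ((501.3642272949219, 288.48590087890625), (15.121315956115723, 39.05314636230469), 44.5663948059082)
```

>>> move_arm(
  targets=[
    [0,0.3,0.4,0,0,-5.6],
    [0,0.3,0.4,0,0,-5.6],
    [0,0.3,0.4,0,0,-5.6],
    [0,0,0.4,0,0,-5.6],
    [0,0,0.4,0,0,-5.6],
    [0,0,0.4,0,0,-5.6],
    [0,0,0.4,0,0,-5.6],
    [0,0,0,0,0,0],
  ],
)

```text
time_s: 4.87
eef_pos: [0.5156, 0.2744, 0.1748]
eef_rot: [[0.107, 0.994, 0.001], [0.994, -0.107, 0.002], [0.002, 0.0, -1.0]]
force: [-0.9, 5.8, 2.4]
width: 0.0183
grip_force: 67.1
```

```bash
cat > nut.py <<'E'
from h import *
s=read_state(); print(s['eef_pos'],s['force'],s['moment'],s['q'][5],s['width'],np.degrees(np.arctan2(s['eef_rot'][1,0],s['eef_rot'][0,0])))
for n in ("side","top"):
    im,d,c,P=shot(n); H,S,V=np.moveaxis(cv2.cvtColor(im,cv2.COLOR_RGB2HSV).astype(int),-1,0)
    m=((H<8)|(H>172))&(S>130)&(d>0)&(abs(P[...,2]-.188)<.009)&(abs(P[...,0]-.515)<.05)&(abs(P[...,1]-.273)<.05); p=P[m]*1000
    if m.sum()>9: print(n,m.sum(),p.mean(0),np.percentile(p[:,2],[2,50,95]),cv2.minAreaRect(p[:,:2].astype(np.float32)))
E
python3 nut.py
```

```text
[0.51561805 0.27438588 0.17479644] [-0.91070943  5.76533076  2.37550632] [ 1.20741025 -0.03485165  0.69762895] 111.29134020632374 0.018274616416234166 83.84958847966199
side 172 [512.82717321 297.92333544 188.36936989] [180.45376307 188.88605897 191.04221223] ((513.0592651367188, 294.4380187988281), (15.241661071777344, 36.688995361328125), 4.482266902923584)
top 177 [515.60130409 254.07996033 187.33151088] [180.37066801 187.62413775 191.01503462] ((514.6939086914062, 254.19760131835938), (19.906126022338867, 38.789485931396484), 1.1088895797729492)
```

>>> move_arm(
  targets=[
    [0,0.3,0.4,0,0,-5.5],
    [0,0,0.4,0,0,-5.5],
    [0,0,0.4,0,0,-5.5],
    [0,0,0.4,0,0,-5.5],
    [0,0,0.4,0,0,-5.5],
    [0,0,0.4,0,0,-5.5],
    [0,0,0.4,0,0,-5.5],
    [0,0,0.4,0,0,-5.5],
    [0,0,0.4,0,0,-5.5],
    [0,0,0.4,0,0,-5.5],
    [0,0,0,0,0,0],
  ],
)

```text
time_s: 5.88
eef_pos: [0.5169, 0.2739, 0.1784]
eef_rot: [[0.876, 0.482, 0.003], [0.482, -0.876, 0.001], [0.003, 0.001, -1.0]]
force: [7.5, 2.8, -3.4]
width: 0.0183
grip_force: 72.4
```

```bash
python3 nut.py
```

```text
[0.51690179 0.27392575 0.17837825] [ 7.48252707  2.84331172 -3.38215178] [ 0.80722643 -1.79401562  0.69880243] 166.30889058816936 0.01825720379759858 28.811701296681285
side 256 [514.94801845 278.72698962 190.46878023] [179.68944792 192.29640119 194.40032511] ((513.9539794921875, 274.76788330078125), (74.95896911621094, 16.511764526367188), 40.127601623535156)
top 171 [498.52723844 258.81896624 190.6309264 ] [180.4225428  191.25176143 194.66260918] ((499.16876220703125, 259.298583984375), (34.443424224853516, 31.972881317138672), 22.544309616088867)
```

>>> move_arm(
  targets=[
    [0,0,0,0,0,0],
    [0,0,0,0,0,0],
    [0,0,0,0,0,0],
    [0,0,0,0,0,0],
    [0,0,0,0,0,0],
    [0,0,20,0,0,0],
    [0,0,30,0,0,0],
    [0,0,30,0,0,0],
  ],
  jaw=0,
)

```text
time_s: 6.65
eef_pos: [0.5148, 0.2732, 0.2586]
eef_rot: [[0.874, 0.486, -0.002], [0.486, -0.874, -0.001], [-0.002, -0.0, -1.0]]
force: [0.7, 0.4, -0.1]
width: 0.0853
grip_force: 0.0
```

>>> move_arm(
  targets=[
    [0,-8,0,0,0,7.1],
    [0,-8,0,0,0,7.1],
    [0,-8,0,0,0,7.1],
    [0,-8,0,0,0,7.1],
    [0,-8,0,0,0,7.1],
    [0,-8,0,0,0,7.1],
    [0,-8,0,0,0,7.1],
    [0,-8,0,0,0,7.1],
    [0,-8,0,0,0,7.1],
    [0,-8,0,0,0,7.1],
    [0,-8,0,0,0,7.1],
    [0,-8,0,0,0,7.1],
  ],
)

```text
time_s: 7.65
eef_pos: [0.5155, 0.1771, 0.2585]
eef_rot: [[-0.417, 0.909, 0.0], [0.909, 0.417, -0.0], [-0.0, 0.0, -1.0]]
force: [0.2, 0.4, 0.2]
width: 0.0855
grip_force: 0.0
```

>>> move_arm(
  targets=[
    [0,0,0,0,0,7.1],
    [0,0,0,0,0,7.1],
    [0,0,0,0,0,7.1],
    [0,0,0,0,0,7.1],
    [0,0,0,0,0,7.1],
    [0,0,0,0,0,7.1],
    [0,0,0,0,0,7.1],
    [0,0,0,0,0,7.1],
    [0,0,0,0,0,7.1],
    [0,0,0,0,0,7.1],
    [0,0,0,0,0,7.1],
    [0,0,0,0,0,7.1],
  ],
)

```text
time_s: 8.65
eef_pos: [0.5155, 0.1774, 0.2585]
eef_rot: [[-0.941, -0.339, 0.0], [-0.339, 0.941, 0.0], [-0.0, 0.0, -1.0]]
force: [-0.1, -0.4, 0.1]
width: 0.0852
grip_force: 0.0
```

>>> move_arm(
  targets=[
    [0,0,0,0,0,7.1],
    [0,0,0,0,0,7.1],
    [0,0,0,0,0,7.1],
    [0,0,0,0,0,7.1],
    [0,0,0,0,0,7.1],
    [0,0,0,0,0,7.1],
    [0,0,0,0,0,7.1],
    [0,0,0,0,0,7.1],
    [0,0,0,0,0,7.1],
    [0,0,0,0,0,7.1],
    [0,0,0,0,0,0],
  ],
)

```text
time_s: 9.57
eef_pos: [0.5156, 0.1774, 0.2585]
eef_rot: [[0.014, -1.0, -0.0], [-1.0, -0.014, 0.0], [-0.0, 0.0, -1.0]]
force: [0.2, 0.0, -0.4]
width: 0.0854
grip_force: 0.0
```

```bash
cat > handle.py <<'E'
from h import *
s=read_state(); print(s['eef_pos'],s['q'].round(1),s['force'].round(1),s['width'],np.degrees(np.arctan2(s['eef_rot'][1,0],s['eef_rot'][0,0])))
for n in ("side","top","wrist"):
    im,d,c,P=shot(n); H,S,V=np.moveaxis(cv2.cvtColor(im,cv2.COLOR_RGB2HSV).astype(int),-1,0); Z=P[...,2]; q=P[...,:2]-[.515,.178]
    r=((H<8)|(H>172))&(S>130)
    for k,m in dict(handle=(abs(Z-.180)<.006)&(np.abs(q).max(-1)<.025)&~r, nut=r&(abs(Z-.192)<.004)&(np.abs(q-[0,.096]).max(-1)<.05), can=(abs(Z-.123)<.004)&(np.abs(q).max(-1)<.06)).items():
        p=P[m&(d>0)]*1000
        if len(p)>20: print(n,k,len(p),p.mean(0).round(1),[np.round(x,1) for x in cv2.minAreaRect(p[:,:2].astype(np.float32))])
E
python3 handle.py
```

```text
[0.51555502 0.17744415 0.25853692] [  5.2  -3.4  -2.6  90.9   0.  -85.6] [ 0.2  0.  -0.4] 0.08542713945347936 -89.19218054912919
side handle 73 [513.6 181.3 180.8] [array([514.1, 179. ]), array([15.4, 18.3]), np.float64(15.8)]
side nut 334 [514.6 276.9 192.6] [array([514.3, 274.5]), array([75.5, 16.6]), np.float64(39.2)]
side can 270 [512.9 179.4 123.5] [array([514.9, 177.6]), array([59. , 49.1]), np.float64(2.0)]
top handle 70 [515.1 177.4 180.6] [array([515.3, 178. ]), array([15.6, 15.7]), np.float64(4.2)]
top nut 105 [494.6 256.8 191.8] [array([496.7, 258.3]), array([29.2, 15.6]), np.float64(39.9)]
top can 302 [513.8 176.6 122.7] [array([515.2, 179.3]), array([55.5, 57.8]), np.float64(88.2)]
wrist handle 494 [516.6 178.2 181.1] [array([516.5, 179.3]), array([16.6, 17.1]), np.float64(49.0)]
wrist nut 1429 [514.  268.8 192.1] [array([516.4, 273.5]), array([74.8, 15.7]), np.float64(39.2)]
wrist can 1612 [517.3 177.8 123.4] [array([516.9, 178.7]), array([59.1, 52.7]), np.float64(0.5)]
```

>>> move_arm(
  targets=[
    [0,1,-30,0,0,0],
    [0,0,-30,0,0,0],
    [0,0,-25,0,0,0],
    [0,0,-13,0,0,0],
    [0,0,0,0,0,0],
    [0,0,0,0,0,0],
  ],
)

```text
time_s: 10.22
eef_pos: [0.5155, 0.1784, 0.1608]
eef_rot: [[0.007, -1.0, -0.0], [-1.0, -0.007, -0.0], [0.0, 0.0, -1.0]]
force: [-0.6, -0.5, 1.0]
width: 0.0856
grip_force: 0.0
```

>>> move_arm(
  targets=[
    [0,0,0,0,0,0],
    [0,0,0,0,0,0],
    [0,0,0,0,0,0],
    [0,0,0,0,0,0],
    [0,0,0,0,0,0],
    [0,0,0,0,0,0],
    [0,0,0,0,0,0],
    [0,0,0,0,0,0],
  ],
  jaw=1,
)

```text
time_s: 10.88
eef_pos: [0.5158, 0.1785, 0.161]
eef_rot: [[0.008, -1.0, 0.001], [-1.0, -0.008, 0.0], [-0.0, -0.001, -1.0]]
force: [-1.4, 0.2, 6.2]
width: 0.0163
grip_force: 58.4
```

```bash
python3 -c "
import numpy as np
a=np.radians(np.linspace(0,90,19)); x=80*np.sin(a); y=80*np.cos(a)
print(np.c_[np.diff(x),np.diff(y)].round(1).tolist())"
```

```text
[[7.0, -0.3], [6.9, -0.9], [6.8, -1.5], [6.7, -2.1], [6.4, -2.7], [6.2, -3.2], [5.9, -3.7], [5.5, -4.2], [5.1, -4.7], [4.7, -5.1], [4.2, -5.5], [3.7, -5.9], [3.2, -6.2], [2.7, -6.4], [2.1, -6.7], [1.5, -6.8], [0.9, -6.9], [0.3, -7.0]]
```

>>> move_arm(
  targets=[
    [7,-0.3,0,0,0,-5],
    [6.9,-0.9,0,0,0,-5],
    [6.8,-1.5,0,0,0,-5],
    [6.7,-2.1,0,0,0,-5],
    [6.4,-2.7,0,0,0,-5],
    [6.2,-3.2,0,0,0,-5],
    [0,0,0,0,0,0],
  ],
)

```text
time_s: 11.47
eef_pos: [0.5568, 0.1673, 0.161]
eef_rot: [[-0.498, -0.867, 0.001], [-0.867, 0.498, 0.0], [-0.001, -0.001, -1.0]]
force: [1.0, -1.0, 6.0]
width: 0.0164
grip_force: 59.0
```

>>> move_arm(
  targets=[
    [5.9,-3.7,0,0,0,-5],
    [5.5,-4.2,0,0,0,-5],
    [5.1,-4.7,0,0,0,-5],
    [4.7,-5.1,0,0,0,-5],
    [4.2,-5.5,0,0,0,-5],
    [3.7,-5.9,0,0,0,-5],
    [3.2,-6.2,0,0,0,-5],
    [2.7,-6.4,0,0,0,-5],
    [2.1,-6.7,0,0,0,-5],
    [1.5,-6.8,0,0,0,-5],
    [0.9,-6.9,0,0,0,-5],
    [0.3,-7,0,0,0,-5],
  ],
)

```text
time_s: 12.47
eef_pos: [0.5964, 0.0985, 0.161]
eef_rot: [[-1.0, -0.004, 0.002], [-0.004, 1.0, 0.0], [-0.002, 0.0, -1.0]]
force: [2.9, 0.9, 3.8]
width: 0.0168
grip_force: 59.0
```

>>> move_arm(
  targets=[
    [0,0,0,0,0,0],
    [0,0,0,0,0,0],
    [0,0,0,0,0,0],
    [0,0,0,0,0,0],
    [0,0,0,0,0,0],
    [0,0,20,0,0,0],
    [0,0,30,0,0,0],
    [0,0,40,0,0,0],
  ],
  jaw=0,
)

```text
time_s: 13.13
eef_pos: [0.5938, 0.099, 0.2485]
eef_rot: [[-1.0, -0.01, -0.005], [-0.01, 1.0, 0.0], [0.005, 0.0, -1.0]]
force: [1.8, 0.7, 1.3]
width: 0.0854
grip_force: 0.0
```

>>> move_arm(
  targets=[
    [-6,6,1,0,0,7],
    [-6,6,1,0,0,7],
    [-6,6,1,0,0,7],
    [-6,6,1,0,0,7],
    [-6,6,1,0,0,7],
    [-6,6,1,0,0,7],
    [-6,6,1,0,0,7],
    [-6,6,1,0,0,7],
    [-6,6,1,0,0,7],
    [-6,6,1,0,0,7],
    [-6,6,0,0,0,7],
    [-6,7,0,0,0,7],
  ],
)

```text
time_s: 14.13
eef_pos: [0.523, 0.1721, 0.2605]
eef_rot: [[-0.089, -0.996, -0.0], [-0.996, 0.089, 0.0], [-0.0, 0.0, -1.0]]
force: [-0.1, 0.2, -0.3]
width: 0.0853
grip_force: 0.0
```

>>> move_arm(
  targets=[
    [-7,6,0,0,0,6],
    [0,0,0,0,0,0],
    [0,0,0,0,0,0],
  ],
)

```text
time_s: 14.38
eef_pos: [0.5163, 0.1779, 0.2605]
eef_rot: [[0.006, -1.0, 0.0], [-1.0, -0.006, -0.0], [0.0, -0.0, -1.0]]
force: [0.3, 0.5, 0.0]
width: 0.0855
grip_force: 0.0
```

```bash
sed -i 's/<.06)).items/<.04)).items/; s/shot(n)/shot(n,n+"2.png")/' handle.py; python3 handle.py
```

```text
[0.5163399  0.1779346  0.26053401] [  5.3  -3.3  -2.2  91.   -0.  -85.1] [0.3 0.5 0. ] 0.08551583574940937 -89.62921783912915
side nut 338 [514.4 276.5 192.6] [array([514.5, 274.8]), array([75.5, 16.7]), np.float64(38.9)]
side can 573 [514.6 179.7 123.8] [array([514.4, 178.7]), array([58.7, 58.7]), np.float64(80.6)]
top nut 112 [495.7 257.3 191.7] [array([497.8, 258.3]), array([30.2, 15.2]), np.float64(39.2)]
top can 657 [515.3 177.1 122.7] [array([514.9, 176.7]), array([57.8, 57.1]), np.float64(2.2)]
wrist nut 1448 [514.7 269.5 192.1] [array([516.1, 273.2]), array([74.4, 15.4]), np.float64(39.2)]
wrist can 3329 [516.9 177.6 123.6] [array([516.9, 178.7]), array([59.2, 58.6]), np.float64(3.4)]
```

View pics/wrist2.png

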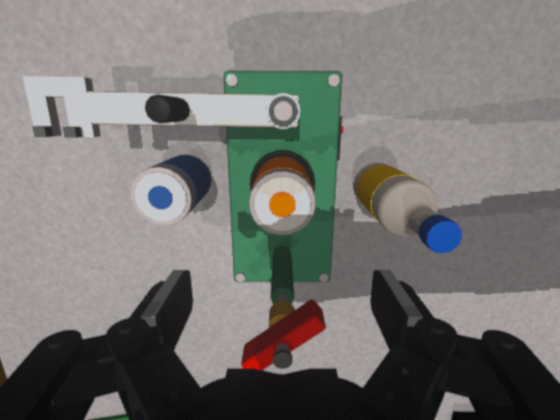

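The wrist picture shows the bar open at a right angle along the top, the can lid free at (282,203) and the nut still raised at (283,335). The blue can (162,195) and bottle (410,205) lie clear of the finger lines. Next I'll descend on the can.

```bash
python3 -c "
from h import *
print(np.array(calibration('wrist')['pose'])[:3,3]-read_state()['eef_pos'])"
```

```text
[ 0.00148875 -0.07744532  0.12864049]
```

>>> move_arm(
  targets=[
    [-0.5,0,-30,0,0,0],
    [0,0,-30,0,0,0],
    [0,0,-30,0,0,0],
    [0,0,-30,0,0,0],
    [0,0,-20,0,0,0],
    [0,0,-20,0,0,0],
    [0,0,0,0,0,0],
    [0,0,0,0,0,0],
  ],
)

```text
time_s: 15.2
eef_pos: [0.5153, 0.1773, 0.0998]
eef_rot: [[0.007, -1.0, -0.002], [-1.0, -0.007, -0.0], [0.0, 0.002, -1.0]]
force: [-0.2, -0.3, 0.3]
width: 0.0857
grip_force: 0.0
```

>>> move_arm(
  targets=[
    [0,0,0,0,0,0],
    [0,0,0,0,0,0],
    [0,0,0,0,0,0],
    [0,0,0,0,0,0],
    [0,0,0,0,0,0],
    [0,0,0,0,0,0],
  ],
  jaw=1,
)

```text
time_s: 15.7
eef_pos: [0.5168, 0.1777, 0.1025]
eef_rot: [[0.008, -1.0, 0.002], [-1.0, -0.008, 0.0], [-0.0, -0.002, -1.0]]
force: [-3.2, -0.0, 6.0]
width: 0.0587
grip_force: 63.7
```

>>> move_arm(
  targets=[
    [0,0,5,0,0,0],
    [0,0,10,0,0,0],
    [0,0,15,0,0,0],
    [0,0,20,0,0,0],
    [0,0,20,0,0,0],
    [0,0,20,0,0,0],
    [0,0,20,0,0,0],
    [0,0,20,0,0,0],
    [0,0,20,0,0,0],
    [0,0,15,0,0,0],
    [0,0,8,0,0,0],
    [0,0,5,0,0,0],
  ],
)

```text
time_s: 16.7
eef_pos: [0.5162, 0.1777, 0.28]
eef_rot: [[0.008, -1.0, 0.001], [-1.0, -0.008, 0.0], [-0.0, -0.001, -1.0]]
force: [0.5, -0.2, -5.6]
width: 0.0583
grip_force: 65.7
```

>>> move_arm(
  targets=[
    [1,-8,1,0,0,-3],
    [3,-16,1,0,0,-5],
    [4,-24,1,0,0,-6],
    [4,-28,1,0,0,-6],
    [4,-28,0,0,0,-6],
    [4,-28,0,0,0,-6],
    [4,-28,0,0,0,-6],
    [4,-28,0,0,0,-6],
    [4,-28,0,0,0,-6],
    [4,-28,0,0,0,-6],
    [4,-28,0,0,0,-6],
    [4,-28,0,0,0,-6],
  ],
)

```text
time_s: 17.7
eef_pos: [0.5595, -0.1236, 0.2816]
eef_rot: [[-0.926, -0.377, -0.001], [-0.377, 0.926, 0.001], [0.001, 0.001, -1.0]]
force: [-0.5, 0.1, -5.3]
width: 0.0584
grip_force: 65.6
```

>>> move_arm(
  targets=[
    [4,-28,0,0,0,-6],
    [4,-24,0,0,0,-6],
    [4,-16,0,0,0,-6],
    [2,-8,0,0,0,-4],
    [0,-2,0,0,0,0],
    [0,0,0,0,0,0],
    [0,0,0,0,0,0],
  ],
)

```text
time_s: 18.28
eef_pos: [0.5736, -0.1997, 0.282]
eef_rot: [[-1.0, -0.011, -0.001], [-0.011, 1.0, 0.001], [0.001, 0.001, -1.0]]
force: [0.1, 0.6, -5.1]
width: 0.0588
grip_force: 65.9
```

```bash
python3 - <<'E'
from h import *
s=read_state(); print(s['eef_pos'],s['force'].round(1),s['width'],s['eef_rot'].round(3).tolist())
for n in ("side","top","wrist"):
    im,d,c,P=shot(n,n+"3.png"); H,S,V=np.moveaxis(cv2.cvtColor(im,cv2.COLOR_RGB2HSV).astype(int),-1,0); Z=P[...,2]; q=P[...,:2]-[.574,-.2]; e=(d>0)
    near=np.abs(q).max(-1)<.08
    for k,m in dict(mat=near&(Z<.012)&(H>8)&(H<25)&(S>90),can=(np.abs(q).max(-1)<.04)&(Z>.19)&(Z<.31)&(H>5)&(H<25)&(S>120)).items():
        p=P[m&e]*1000
        if len(p)>30: print(n,k,len(p),p.mean(0).round(1),[np.round(x,1) for x in cv2.minAreaRect(p[:,:2].astype(np.float32))],np.percentile(p[:,2],[1,99]).round(1))
E
```

```text
[ 0.57364247 -0.199669    0.28200978] [ 0.1  0.6 -5.1] 0.058812154104861104 [[-1.0, -0.011, -0.001], [-0.011, 1.0, 0.001], [0.001, 0.001, -1.0]]
side mat 597 [ 574.5 -199.2    5.1] [array([ 569.8, -188.1]), array([ 95.1, 122.3]), np.float64(19.7)] [1.5 8.8]
side can 394 [ 564.9 -173.5  250.8] [array([ 567.6, -180.8]), array([45. , 35.1]), np.float64(43.1)] [220.7 286.6]
wrist mat 3529 [ 565.3 -199.9    5.2] [array([ 553.5, -198.4]), array([ 97.8, 115.2]), np.float64(87.0)] [3.2 7.1]
wrist can 5742 [ 558.4 -197.4  276.7] [array([ 563.1, -196.8]), array([47.6, 42.9]), np.float64(50.9)] [214.9 305.3]
```

View pics/side3.png

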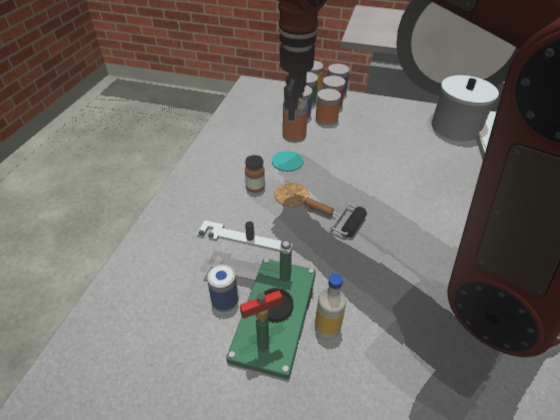

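The side view shows the can held upright at (294,120), above the mat. The bar is open and the nut still raised. Next I'll lower the can.

>>> move_arm(
  targets=[
    [0.5,0,-10,0,0,0],
    [0,0,-20,0,0,0],
    [0,0,-25,0,0,0],
    [0,0,-25,0,0,0],
    [0,0,-25,0,0,0],
    [0,0,-25,0,0,0],
    [0,0,-22,0,0,0],
    [0,0,-18,0,0,0],
    [0,0,-12,0,0,0],
    [0,0,-7,0,0,0],
    [0,0,-4,0,0,0],
    [0,0,0,0,0,0],
  ],
)

```text
time_s: 19.43
eef_pos: [0.5743, -0.2002, 0.0891]
eef_rot: [[-1.0, -0.009, -0.0], [-0.009, 1.0, 0.0], [0.0, 0.0, -1.0]]
force: [-0.0, 0.1, -5.6]
width: 0.0586
grip_force: 66.0
```

>>> move_arm(
  targets=[
    [0,0,-1,0,0,0],
    [0,0,-1,0,0,0],
    [0,0,-1,0,0,0],
    [0,0,-1,0,0,0],
    [0,0,-1,0,0,0],
    [0,0,-1,0,0,0],
    [0,0,0,0,0,0],
  ],
)

```text
time_s: 20.02
eef_pos: [0.5743, -0.2003, 0.0832]
eef_rot: [[-1.0, -0.008, -0.0], [-0.008, 1.0, 0.0], [0.0, 0.0, -1.0]]
force: [-0.2, 0.2, -6.1]
width: 0.0585
grip_force: 66.0
```

>>> move_arm(
  targets=[
    [0,0,-0.8,0,0,0],
    [0,0,-0.8,0,0,0],
    [0,0,-0.8,0,0,0],
    [0,0,0,0,0,0],
  ],
)

```text
time_s: 20.35
eef_pos: [0.5743, -0.2003, 0.0808]
eef_rot: [[-1.0, -0.008, -0.0], [-0.008, 1.0, 0.0], [0.0, 0.0, -1.0]]
force: [-0.0, -0.8, -5.9]
width: 0.0585
grip_force: 66.0
```

>>> move_arm(
  targets=[
    [0,0,-0.6,0,0,0],
    [0,0,-0.6,0,0,0],
    [0,0,0,0,0,0],
  ],
)

```text
time_s: 20.6
eef_pos: [0.5744, -0.2004, 0.0798]
eef_rot: [[-1.0, -0.008, 0.0], [-0.008, 1.0, 0.0], [-0.0, 0.0, -1.0]]
force: [-0.2, -0.4, -5.3]
width: 0.059
grip_force: 66.0
```

>>> move_arm(
  targets=[
    [0,0,-0.5,0,0,0],
    [0,0,-0.5,0,0,0],
    [0,0,0,0,0,0],
  ],
)

```text
time_s: 20.85
eef_pos: [0.5747, -0.2003, 0.0796]
eef_rot: [[-1.0, -0.009, 0.001], [-0.009, 1.0, -0.0], [-0.001, -0.0, -1.0]]
force: [-2.5, 3.0, 3.6]
width: 0.0584
grip_force: 66.6
```

>>> move_arm(
  targets=[
    [0,0,-0.5,0,0,0],
    [0,0,0,0,0,0],
  ],
)

```text
time_s: 21.02
eef_pos: [0.5748, -0.2003, 0.0796]
eef_rot: [[-1.0, -0.009, 0.001], [-0.009, 1.0, -0.0], [-0.001, -0.0, -1.0]]
force: [-3.1, 3.3, 7.8]
width: 0.0587
grip_force: 67.2
```

It has touched down gently, with about 13 N on the mat. Release and retreat.

>>> move_arm(
  targets=[
    [0,0,0,0,0,0],
    [0,0,0,0,0,0],
    [0,0,0,0,0,0],
    [0,0,0,0,0,0],
    [0,0,0,0,0,0],
    [0,0,0,0,0,0],
    [0,0,15,0,0,0],
    [0,0,25,0,0,0],
    [0,0,30,0,0,0],
    [0,0,30,0,0,0],
    [0,0,30,0,0,0],
    [0,0,0,0,0,0],
  ],
  jaw=0,
)

```text
time_s: 22.02
eef_pos: [0.5765, -0.2017, 0.2153]
eef_rot: [[-1.0, -0.008, 0.008], [-0.008, 1.0, -0.005], [-0.008, -0.005, -1.0]]
force: [0.8, -0.3, 1.0]
width: 0.0854
grip_force: 0.0
```

```bash
python3 - <<'E'
from h import *
s=read_state(); print(s['eef_pos'],s['force'].round(1),s['width'])
for n in ("side","top","wrist"):
    im,d,c,P=shot(n,n+"4.png"); Z=P[...,2]; q=P[...,:2]-[.574,-.2]
    m=(np.abs(q).max(-1)<.05)&(abs(Z-.1)<.006)&(d>0); p=P[m]*1000
    if len(p)>30: print(n,len(p),p.mean(0).round(1),[np.round(x,1) for x in cv2.minAreaRect(p[:,:2].astype(np.float32))],np.percentile(p[:,2],[1,99]).round(1), np.linalg.lstsq(np.c_[p[:,:2]-p[:,:2].mean(0),np.ones(len(p))],p[:,2],rcond=None)[0].round(3))
E
```

```text
[ 0.57654361 -0.20166096  0.21533907] [ 0.8 -0.3  1. ] 0.08544686027065966
side 265 [ 572.4 -194.   100.3] [array([ 572.5, -196.8]), array([57.5, 58.8]), np.float64(13.4)] [ 94.5 104.3] [ 4.00000e-03 -2.90000e-02  1.00311e+02]
wrist 4063 [ 574.1 -197.8  100.6] [array([ 575.7, -197.8]), array([59., 59.]), np.float64(58.4)] [ 96.9 102.5] [ 1.00000e-02 -0.00000e+00  1.00553e+02]
```

View pics/side4.png

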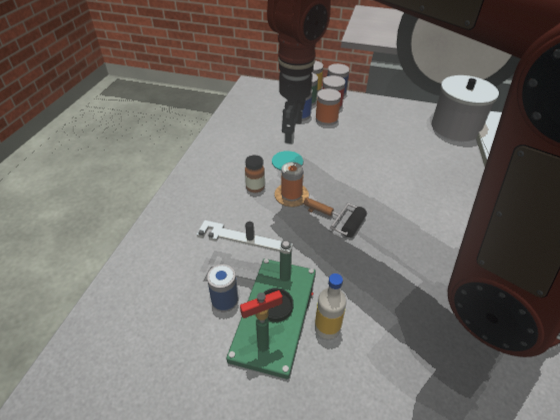

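The can stands upright on the cork mat at (292,182), within 3 mm of the mat's centre. Its top is at 100 mm, the bar is open, the nut is raised and the gripper is clear, so I'm handing in.

```bash
python3 -c "
from cell import sign_off
print(sign_off())"
```

```text
the job is handed in; nothing more can be done
None
```

The job is handed in: the nut is loosened to about 2.4 rad, the clamp bar is open at about 90°, and the orange can stands upright and released on the cork mat, about 3 mm from its centre; the judge's verdict was not shown.

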